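# Shut an access hatch and latch it with its wing knob

## Robot

A 6-joint arm with a two-finger parallel gripper is mounted at the origin on a cart in front of the work surface, level with it; the furniture and walls round the work are solid. World frame = base frame: x ahead of the robot, y to its left, z up, the work surface at z = 0. Lengths are in m, angles in rad, forces in N, time in s.
With the tool pointing down it reaches from about 0.35 to 0.775 m from the base axis. Payload 5.5 kg.
Tool frame: the origin (TCP) lies at the very end of the fingers, on their centre line; the grasp point (between the pads) lies 19 mm behind it; z points along the fingers, y is the direction in which the jaws open and shut (so a half turn about z gives the same grasp; the last joint's range is limited). The gripper opens to 85 mm and grips with 20 to 120 N. Pads are 22 mm wide; open, the fingers measure 114 mm over their backs; the gripper's body (76 mm by 85 mm) begins 54 mm behind the grasp point. The pads swing forward as they close: fully open they stand 13 mm farther back than shut.
Start: joints at [-1.485, 0.313, 0.046, 1.304, 0, 1.431], TCP at [0.129, -0.56, 0.231] pointing down, gripper open.
Joint ranges: [-2.76, 2.76], [-0.86, 1.69], [-1.03, 1.26], [-2.2, 2.34], [-1.47, 1.5], [-3.14, 3.14]. Speed limits (rad/s): [2.57, 2.57, 3.14, 3.14, 3.14, 3.14].

## Interface

Orientations are given as a unit quaternion [w, x, y, z].
In Python, from workcell import env gives the robot as it stands. The module is installed in compiled form; this text tells all that it offers.
- The arm moves only by the shell command python3 -m pendant 'ROWS' [FORCE]. ROWS is JSON, a list of rows, each an object with "fingers": the finger opening in mm, from 0 to 85.4; "delta_pos": the shift along the tool's x, y, z in mm, a list of three; "angular": the turn, a rotation vector about the tool's x, y, z in rad, a list of three. In form: [{"fingers": fingers, "delta_pos": [x, y, z], "angular": [ax, ay, az]}, ...]. A call has 1 to 12 rows; each row shifts and turns the commanded pose from where the row before left it, along the tool's axes as they then stand; what a row does not reach is not made up. A row lasts 1/10 s, in which the tool goes at most 50 mm and 8.59 degrees, less where a joint would pass 70% of its speed; a pose out of reach is approached as far as the arm can. A call is refused whole if a number of a shift passes 50 or a number of a turn 0.15, either way. A call with a gripper value outside its range is refused whole. The fingers move at their own pace and stop on an object; FORCE is the grip in N (left out, the last holds). Time passes only in rows, so rows that do not move let the fingers close. It gives the time, the measured TCP pose, the force and the opening at its end, in the units of the state.
- env.get_state(): the state, without advancing time (a new reading comes with each control period).
- env.read_camera(name): name is "scene" or "top"; returns the picture (420x560x3 uint8, blue, green, red); there is no depth.
- env.camera_params(name): a dict with "fx", "fy", "cx", "cy" (pixels), "view" (4x4, takes a point from world to camera coordinates). Camera axes: x right, y up, looking along -z (the intrinsics and any distortion apply to the point x, -y, -z); pixel columns grow to the right and rows downward; lengths in m; the calibration is good to about 2 mm. A picture is of the moment at which its call begins. camera_params takes no time and is no camera call.
- env.hand_in(): hands the job in, once; it reports no verdict.
The state is a dict: "clock": time; "joint_pos": joint angles; "qvel": joint speeds; "tau": joint torques, N m; "tcp_pos": TCP position; "orientation": TCP orientation; "wrist_force": force on the tool from outside, world axes, zero at the start; "ft_torque": the same for the moment, N m; "finger_gap": finger opening in m.
Only numpy, scipy, OpenCV 4.12 (cv2) and the standard library are available. Lean on these libraries where they do the work, as an engineer would, in place of code of your own. Each camera call takes 0.05 s, during which the arm holds its last target. There are 200 camera calls.

## Task

Close the open access hatch on top of the grey enclosure and lock it: swing the hatch down, then, pressing it down against its sprung buffers, turn the wing knob a quarter turn clockwise, fully home, so that its hidden tongue swings under the frame edge and the hatch stays shut when you let go. Do not force the knob round while the hatch is still ajar, and leave the brush, the jar and the calliper where they are.

Things in the scene. Friction and masses are not known exactly. Their poses are not given: they have to be found in the camera images.
- enclosure: Fixed grey sheet-metal box, 224 (x) x 314 (y) x 192 mm, flat roof. Origin: centre of its underside; z up; -x is the near side, towards the robot. The roof has an opening, x -62..62, y -80..80 mm in this frame, which the hatch covers when shut. Two sprung pins by its near corners hold the closed-over hatch ajar; about 8 N near the knob presses it shut.
- hatch (a joint): Angle of the white hatch plate (156 x 180 x 5 mm, 0.37 kg with knob): 0 = flat on the roof, grows as its near edge rises and swings over to the far side, 1.571 = upright, stop 1.95. Its stiff hinge (0.18 N m) holds it open; pushed below about 0.8 it falls, damped, in about 2 s onto the sprung pins and rests there some 0.10 ajar (free edge about 16 mm up). Latched it reads 0.00 to 0.03.
- wing_knob (a joint): Turn of the wing knob: 0 = released (tongue along enclosure -y), grows clockwise seen from above on the shut hatch, 1.571 = latched, at its stop (tongue to enclosure -x, under the frame). Starts at 0 to 0.25; stays where left (0.06 N m). Tongue 38 mm long from the axis, 23 to 28 mm under the roof; the frame edge, its lip 20 mm deep, is 27 mm off: it blocks at about 0.5 unless the hatch's free edge is within 3 mm of shut.
- hatch_hinge (a point): Middle of the hinge line, at the hatch's far side: 80 mm to +x of the enclosure's centre, 196 mm above its underside, 4 mm above the roof. Axes those of the enclosure; the hinge runs along y.
- hatch_edge (a point): Middle of the hatch's free edge, half-way through its thickness, 160 mm from the hinge line. Its axes turn with the hatch: z is the outward normal (up when shut, to the far side when upright), -x points from hinge to free edge. The outer face is 2.5 mm along +z; the underside is 4 mm below the hinge line when shut.
- wing_grip (a point): Centre of the black wing of the knob: bar 64 long, 12 thick, 30 mm high, standing off the hatch's outer face (base 12, centre 27, top 42 mm above it) on a 28 mm hub. Its axis is 45 mm from the free edge, 115 mm from the hinge line, mid-width. Axes turn with the knob: z outward along the axis; y along the wing, its -y end (yellow dot) over the tongue.
- brush_mid (a point): Centre of a flat wooden dust brush, 153 x 30 x 11 mm, lying on the roof left (+y) of the hatch. Leave alone.
- jar_mid (a point): Centre of a clear jar with a red lid, 57 mm in diameter, 75 mm high, standing on the table to the right of the enclosure. Leave alone.
- calliper_mid (a point): Centre of a calliper, 205 x 68 x 12 mm, lying on the table to the left. Leave alone.

How it is judged:
On the way, in this order (a step that is already met when the one before it is completed fails the run):
1. the hatch has come down onto its buffers, the knob still released (value of joint hatch below 0.15 rad and value of joint wing_knob below 0.5 rad), for 0.2 s.
2. the hatch is pressed shut and the knob is turned home (value of joint hatch below 0.04 rad and value of joint wing_knob above 1.3 rad), for 0.2 s.
At the end, for the whole second after the job is handed in: the hatch stays shut on its own (under 0.04 rad, about 6 mm at its free edge) and at rest, the knob is turned home (over 1.3 of 1.571 rad), and brush, jar and calliper lie within 30 mm of where they were (all of step 2 and velocity of joint hatch between -0.05 and 0.05 rad/s and distance of each of brush_mid, jar_mid, calliper_mid from where it was at the start of the episode below 0.03 m); the robot touches nothing.
It fails at once if the knob is forced round while the hatch is still ajar (value of joint wing_knob above 0.8 rad and value of joint hatch above 0.05 rad).
It fails at once if the brush, the jar or the calliper is shoved away (distance of any of brush_mid, jar_mid, calliper_mid from where it was at the start of the episode above 0.03 m).
It also fails if it takes over 56 s, if anything falls off the work surface, if the arm or the gripper's body presses on something with over 40 N, if the wrist force passes 120 N, or if a joint passes its speed limit or range.

## Working session

There is one attempt and no reset: what is moved stays moved. The work goes in short steps, Python scripts to look and compute and a shell command to move; the robot and the scene stay as the last step left them, time stands still between calls to the robot, and variables do not carry over. Pictures are saved under pics/ and viewed, about 8 in all and at most 12, crops included, and the job is handed in when it is done.

```bash
mkdir -p pics
python3 - <<'E'
from workcell import env
import cv2,numpy as np
np.set_printoptions(precision=4,suppress=True)
for n in("scene","top"):
    cv2.imwrite(f"pics/{n}0.png",cv2.resize(env.read_camera(n),(800,600)))
    print(n,env.camera_params(n))
print(env.get_state())
E
```

```text
scene {'fx': 476.5897429019234, 'fy': 476.5897429019234, 'cx': 280.7513543586522, 'cy': 211.32494209714315, 'view': array([[-0.8716, -0.49  , -0.015 ,  0.431 ],
       [ 0.2237, -0.4248,  0.8772, -0.2469],
       [-0.4363,  0.7612,  0.4798, -1.0403],
       [ 0.    ,  0.    ,  0.    ,  1.    ]])}
top {'fx': 488.0167311609614, 'fy': 488.0167311609614, 'cx': 285.81999893735167, 'cy': 209.7080999449061, 'view': array([[-0.0291, -0.9996, -0.0026,  0.0282],
       [ 0.997 , -0.0292,  0.0715, -0.5177],
       [-0.0715, -0.0005,  0.9974, -1.6017],
       [ 0.    ,  0.    ,  0.    ,  1.    ]])}
{'clock': 0.1, 'joint_pos': array([-1.4846,  0.3139,  0.0451,  1.3036,  0.    ,  1.4312]), 'qvel': array([ 0.0007, -0.0019,  0.0022,  0.0008,  0.0003,  0.0002]), 'tau': array([  0.0033, -48.1723,  29.9246,   0.0126,  -0.0002,   0.    ]), 'tcp_pos': array([ 0.1287, -0.5599,  0.2305]), 'orientation': array([-0.0008,  0.9936,  0.1127,  0.    ]), 'wrist_force': array([ 0.1625,  0.2383, -0.2424]), 'ft_torque': array([-0.0154,  0.0244,  0.0068]), 'finger_gap': 0.08534396682197552}
```

View pics/scene0.png

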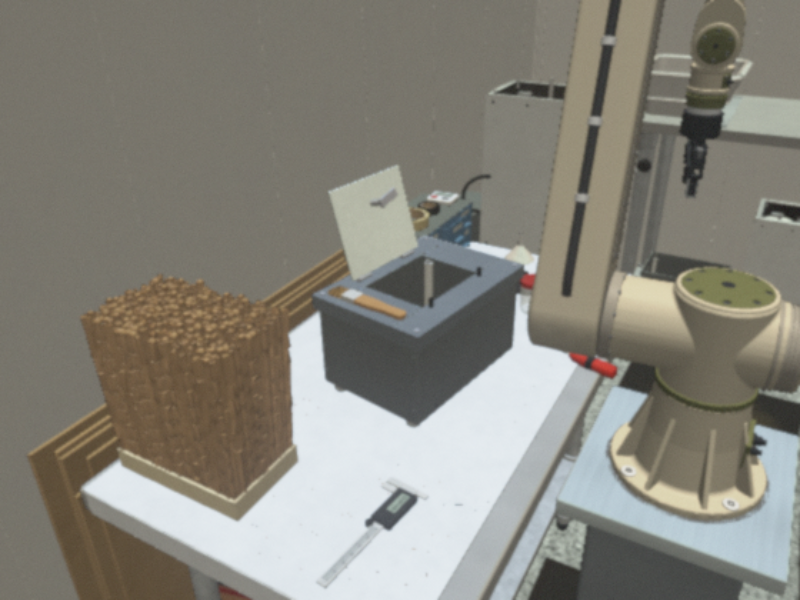

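View pics/top0.png

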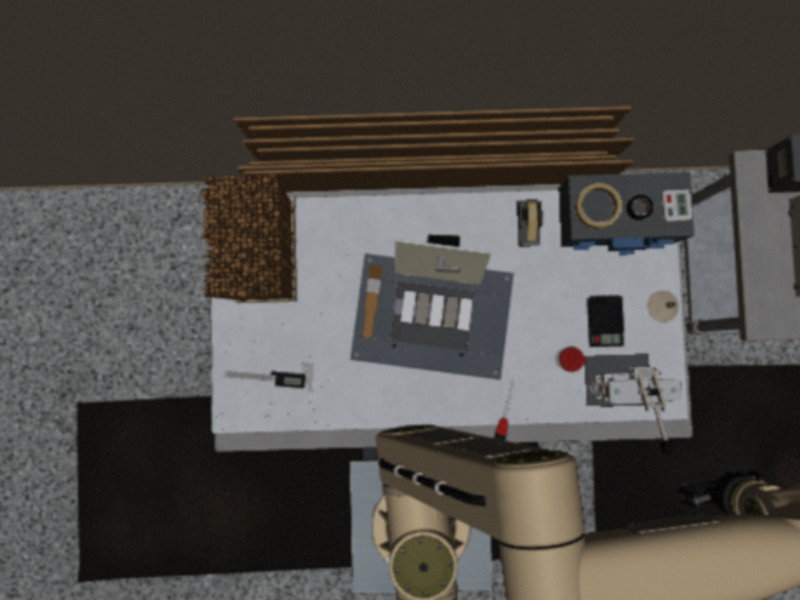

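The top view shows the roof corners near (364,254), (513,272), (501,379) and (351,360) in the 800 px picture. The hatch stands about upright, with its top edge running (397,242)–(490,254) and its underside with the tongue visible. I'll enlarge it for a proper fit.

Run:
```python
import cv2,numpy as np
from workcell import env
t=env.read_camera("top");s=env.read_camera("scene")
a=cv2.resize(t[155:275,235:375],None,fx=4,fy=4,interpolation=cv2.INTER_CUBIC)   # 560x480
b=cv2.resize(s[105:265,215:375],None,fx=3,fy=3,interpolation=cv2.INTER_CUBIC)
cv2.imwrite("pics/c1.png",a);cv2.imwrite("pics/c2.png",b)
```

```text
(no output)
```

View pics/c1.png

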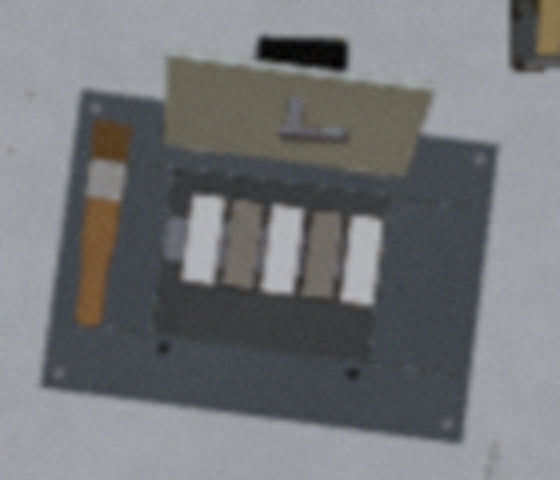

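View pics/c2.png

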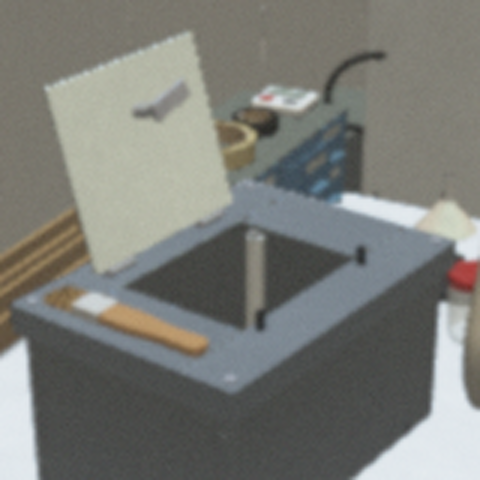

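```bash
cat > fit.py <<'E'
from workcell import env
import numpy as np
from scipy.optimize import least_squares
np.set_printoptions(precision=4,suppress=True)
def proj(n,P):
    c=env.camera_params(n);P=np.atleast_2d(P);q=P@c["view"][:3,:3].T+c["view"][:3,3]
    return np.c_[c["cx"]+c["fx"]*q[:,0]/-q[:,2],c["cy"]-c["fy"]*q[:,1]/-q[:,2]]
def enc(p,E):
    c,s=np.cos(p[2]),np.sin(p[2]);E=np.atleast_2d(E)
    return np.c_[p[0]+c*E[:,0]-s*E[:,1],p[1]+s*E[:,0]+c*E[:,1],E[:,2]]
def hatch(th,r,y,n):  # r from hinge, n along outward normal from hinge plane
    return [.08-r*np.cos(th)+n*np.sin(th),y,.196+r*np.sin(th)+n*np.cos(th)]
E
cat > m.py <<'E'
from fit import *
R=np.array([[.112,.157,.192],[.112,-.157,.192],[-.112,-.157,.192],[-.112,.157,.192]])
T=np.array([[84,90],[497,145],[462,441],[43,386],[167,57],[432,91]])/4+[235,155]
S=np.array([[17,305],[452,245],[232,392],[47,88],[191,33]])/3+[215,105]
def mod(p):
    h=[hatch(p[3],.160,.09,-.0),hatch(p[3],.160,-.09,-.0)]
    return enc(p,np.vstack([R,h])),enc(p,np.vstack([R[[0,2,3]],h]))
def f(p):
    a,b=mod(p);return np.r_[(proj("top",a)-T).ravel(),(proj("scene",b)-S).ravel()]
r=least_squares(f,[.6,0,-.1,1.7],loss="soft_l1");print(r.x,f(r.x).reshape(-1,2))
p=r.x;th=p[3]
for n,q in(("edge",hatch(th,.16,0,0)),("wing",hatch(th,.115,0,.028)),("wing shut",hatch(0,.115,0,.028)),("wing ajar",hatch(.1,.115,0,.028))):print(n,enc(p,q))
w=proj("top",enc(p,[hatch(th,.115,s*.032,.0435) for s in(1,-1)]));print((w-[235,155])*4)
E
python3 m.py
```

```text
[ 0.47   -0.0348 -0.1587  1.8257] [[-1.2178 -0.23  ]
 [ 0.2592 -0.461 ]
 [-0.0286  0.7294]
 [-1.133   0.6177]
 [-0.4821 -0.0927]
 [ 0.6306  0.0851]
 [-2.8368 -0.9704]
 [ 1.01   -2.3747]
 [ 0.5358 -0.2382]
 [-0.2345 -0.7829]
 [ 0.0988 -1.45  ]]
edge [[ 0.5888 -0.0538  0.3508]]
wing [[ 0.6044 -0.0563  0.3002]]
wing shut [[ 0.4354 -0.0293  0.224 ]]
wing ajar [[ 0.4387 -0.0298  0.2353]]
[[255.7149  35.8039]
 [347.5091  47.6107]]
```

The fit holds within about 1 px in the top view: hatch at ≈1.83 rad, and the wing predicted where the black bar is seen. Next I raise the tool, turn it counter-clockwise and close the fingers, watching joint 6.

```bash
python3 -m pendant '[{"fingers":0,"delta_pos":[0,0,-48],"angular":[0,0,-0.14]},{"fingers":0,"delta_pos":[0,0,-48],"angular":[0,0,-0.14]},{"fingers":0,"delta_pos":[0,0,-48],"angular":[0,0,-0.14]},{"fingers":0,"delta_pos":[0,0,-48],"angular":[0,0,-0.14]}]' 40
cat > go.py <<'E'
from fit import *
from scipy.spatial.transform import Rotation as Ro
import sys
P=[.47,-.0348,-.1587]
s=env.get_state();R=Ro.from_quat(s["orientation"],scalar_first=True)
def info():
    M=R.as_matrix();print("t",s["clock"],"q",s["joint_pos"],"tcp",s["tcp_pos"],"yaw of tool y",np.arctan2(M[1,1],M[0,1]),"z",M[:,2],"F",s["wrist_force"],"gap",s["finger_gap"])
def to(n,w):print(n,np.ravel(w),"delta tool mm",R.inv().apply(np.ravel(w)-s["tcp_pos"])*1000)
def rel(): # TCP in enclosure frame
    c,q=np.cos(P[2]),np.sin(P[2]);d=s["tcp_pos"]-[P[0],P[1],0];print("tcp in enc",[c*d[0]+q*d[1],-q*d[0]+c*d[1],d[2]])
E
python3 -c "
from go import *
info();to('over',enc(P,[.19,-.06,.43]))"
```

```text
clock: 0.6
tcp_pos: [0.1287, -0.5599, 0.4252]
orientation: [0.0, 0.923, 0.386, -0.0]
wrist_force: [0.4, -2.6, 0.9]
finger_gap: 0.028
t 0.6 q [-1.4846  0.36    0.5898  1.8003  0.0001  0.8654] tcp [ 0.1287 -0.5599  0.4252] yaw of tool y -0.7792299731692014 z [ 0.0001 -0.0003 -1.    ] F [ 0.3613 -2.6124  0.8576] gap 0.027958525170759665
over [ 0.6481 -0.1241  0.43  ] delta tool mm [675.0636  63.309   -4.9128]
```

```bash
python3 -m pendant '[{"fingers":0,"delta_pos":[48,4.5,0],"angular":[0,0,0]},{"fingers":0,"delta_pos":[48,4.5,0],"angular":[0,0,0]},{"fingers":0,"delta_pos":[48,4.5,0],"angular":[0,0,0]},{"fingers":0,"delta_pos":[48,4.5,0],"angular":[0,0,0]},{"fingers":0,"delta_pos":[48,4.5,0],"angular":[0,0,0]},{"fingers":0,"delta_pos":[48,4.5,0],"angular":[0,0,0]},{"fingers":0,"delta_pos":[48,4.5,0],"angular":[0,0,0]},{"fingers":0,"delta_pos":[48,4.5,0],"angular":[0,0,0]},{"fingers":0,"delta_pos":[48,4.5,0],"angular":[0,0,0]},{"fingers":0,"delta_pos":[48,4.5,0],"angular":[0,0,0]},{"fingers":0,"delta_pos":[48,4.5,0],"angular":[0,0,0]}]'
python3 -c "
from go import *
info();to('over',enc(P,[.19,-.06,.43]))"
```

```text
clock: 1.7
tcp_pos: [0.5382, -0.2203, 0.4233]
orientation: [0.0, 0.924, 0.383, -0.0]
wrist_force: [1.7, -1.0, 0.0]
finger_gap: 0.0001
t 1.7 q [-0.5264  0.3757  0.6081  1.803  -0.0002  1.8292] tcp [ 0.5382 -0.2203  0.4233] yaw of tool y -0.7848442713997928 z [ 0.0001 -0.0003 -1.    ] F [ 1.6632 -1.0459  0.0006] gap 7.133502730769656e-05
over [ 0.6481 -0.1241  0.43  ] delta tool mm [145.7656   9.7896  -6.749 ]
```

```bash
python3 -m pendant '[{"fingers":0,"delta_pos":[49,3,0],"angular":[0,0,0]},{"fingers":0,"delta_pos":[49,3,0],"angular":[0,0,0]},{"fingers":0,"delta_pos":[47,3,0],"angular":[0,0,0]},{"fingers":0,"delta_pos":[0,0,45],"angular":[0,0,0]},{"fingers":0,"delta_pos":[0,0,45],"angular":[0,0,0]},{"fingers":0,"delta_pos":[0,0,0],"angular":[0,0,0]}]'
python3 -c "
from go import *
info();rel()
for th,n in((1.7,.025),(1.5,.02),(1.2,.018),(1,.015),(.8,.012),(.7,.01)):
  to(th,enc(P,hatch(th,.14,-.06,n)))"
```

```text
clock: 2.3
tcp_pos: [0.6392, -0.1227, 0.3215]
orientation: [-0.01, 0.923, 0.383, -0.012]
wrist_force: [0.2, -1.2, -1.5]
finger_gap: -0.0001
t 2.3 q [-0.3129  0.5105  0.5616  1.6526 -0.0001  2.0417] tcp [ 0.6392 -0.1227  0.3215] yaw of tool y -0.783956876266388 z [-0.0293  0.0094 -0.9995] F [ 0.2079 -1.1935 -1.4708] gap -9.523029042500634e-05
tcp in enc [np.float64(0.1809724765902027), np.float64(-0.06010025677353943), np.float64(0.32151177974258743)]
1.7 [ 0.5818 -0.1135  0.3316] delta tool mm [-34.0701 -47.4601  -8.3283]
1.5 [ 0.5494 -0.1083  0.3371] delta tool mm [-53.3226 -74.1802 -12.7817]
1.2 [ 0.506  -0.1013  0.333 ] delta tool mm [ -79.003  -109.7318   -7.3906]
1 [ 0.4773 -0.0967  0.3219] delta tool mm [ -95.8497 -132.9872    4.5847]
0.8 [ 0.4517 -0.0926  0.3048] delta tool mm [-110.7656 -153.5196   22.4841]
0.7 [ 0.4401 -0.0908  0.2938] delta tool mm [-117.4587 -162.7072   33.786 ]
```

```bash
python3 -m pendant '[{"fingers":0,"delta_pos":[-12,-16,-3],"angular":[0,0,0]},{"fingers":0,"delta_pos":[-11,-16,-3],"angular":[0,0,0]},{"fingers":0,"delta_pos":[-11,-15,-2],"angular":[0,0,0]},{"fingers":0,"delta_pos":[-10,-13,-2],"angular":[0,0,0]},{"fingers":0,"delta_pos":[-10,-13,-2],"angular":[0,0,0]},{"fingers":0,"delta_pos":[-9,-12,1],"angular":[0,0,0]},{"fingers":0,"delta_pos":[-9,-12,2],"angular":[0,0,0]},{"fingers":0,"delta_pos":[-8,-12,2],"angular":[0,0,0]},{"fingers":0,"delta_pos":[-9,-12,5],"angular":[0,0,0]},{"fingers":0,"delta_pos":[-8,-12,6],"angular":[0,0,0]}]'
python3 -c "
from go import *
info();rel()
for th,n in((1,.015),(.8,.012),(.7,.01),(.6,.01)):
  to(th,enc(P,hatch(th,.14,-.06,n)))
import cv2
cv2.imwrite('pics/d1.png',cv2.resize(env.read_camera('scene')[60:270,180:400],None,fx=2.5,fy=2.5))"
```

```text
clock: 3.3
tcp_pos: [0.4849, -0.1016, 0.338]
orientation: [0.003, 0.924, 0.382, 0.003]
wrist_force: [1.1, -1.8, 0.3]
finger_gap: -0.0001
t 3.3 q [-0.3686  0.141   0.0839  1.5045 -0.0002  1.9881] tcp [ 0.4849 -0.1016  0.338 ] yaw of tool y -0.7858999048285065 z [ 0.0085 -0.0035 -1.    ] F [ 1.1369 -1.7986  0.2724] gap -0.00013558312606259888
tcp in enc [np.float64(0.025251171177984973), np.float64(-0.06360519513062993), np.float64(0.3380078764463128)]
1 [ 0.4773 -0.0967  0.3219] delta tool mm [-1.9924 -8.9491 16.0151]
0.8 [ 0.4517 -0.0926  0.3048] delta tool mm [-17.259  -30.0724  32.9026]
0.7 [ 0.4401 -0.0908  0.2938] delta tool mm [-24.1672 -39.6421  43.7488]
0.6 [ 0.431  -0.0893  0.2833] delta tool mm [-29.6418 -47.2326  54.201 ]
```

View pics/d1.png

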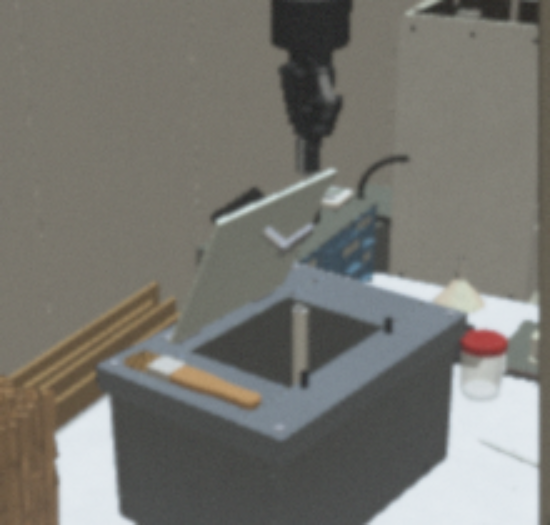

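The picture shows the hatch down to about 1.2 rad, its free edge running (220,222)–(337,172), with the finger still behind it at (308,165). I keep pushing along the arc.

```bash
python3 -m pendant '[{"fingers":0,"delta_pos":[-5,-8,11],"angular":[0,0,0]},{"fingers":0,"delta_pos":[-6,-10,11],"angular":[0,0,0]},{"fingers":0,"delta_pos":[-6,-12,11],"angular":[0,0,0]},{"fingers":0,"delta_pos":[-7,-10,11],"angular":[0,0,0]},{"fingers":0,"delta_pos":[-6,-8,10],"angular":[0,0,0]},{"fingers":0,"delta_pos":[-4,-5,10],"angular":[0,0,0]},{"fingers":0,"delta_pos":[0,0,0],"angular":[0,0,0]},{"fingers":0,"delta_pos":[0,0,-40],"angular":[0,0,-0.14]},{"fingers":0,"delta_pos":[0,0,-40],"angular":[0,0,-0.14]}]'
python3 -c "
from go import *
info();rel()"
```

```text
clock: 4.25
tcp_pos: [0.4222, -0.0872, 0.3513]
orientation: [0.0, 0.86, 0.51, 0.0]
wrist_force: [0.3, 0.5, -0.1]
finger_gap: 0.0001
t 4.25 q [-0.3904  0.0232 -0.0136  1.5332  0.      1.6802] tcp [ 0.4222 -0.0872  0.3513] yaw of tool y -0.49988728560189655 z [ 0.0007 -0.0003 -1.    ] F [ 0.3425  0.4938 -0.0918] gap 6.483386338024483e-05
tcp in enc [np.float64(-0.038918142895305145), np.float64(-0.05933288333988069), np.float64(0.3513484048391936)]
```

```bash
python3 -m pendant '[{"fingers":85,"delta_pos":[0,0,-10],"angular":[0,0,-0.145]},{"fingers":85,"delta_pos":[0,0,-10],"angular":[0,0,-0.145]},{"fingers":85,"delta_pos":[0,0,0],"angular":[0,0,-0.145]},{"fingers":85,"delta_pos":[0,0,0],"angular":[0,0,-0.145]},{"fingers":85,"delta_pos":[0,0,0],"angular":[0,0,-0.145]},{"fingers":85,"delta_pos":[0,0,0],"angular":[0,0,-0.145]},{"fingers":85,"delta_pos":[0,0,0],"angular":[0,0,-0.145]},{"fingers":85,"delta_pos":[0,0,0],"angular":[0,0,-0.145]},{"fingers":85,"delta_pos":[0,0,0],"angular":[0,0,-0.145]},{"fingers":85,"delta_pos":[0,0,0],"angular":[0,0,-0.145]},{"fingers":85,"delta_pos":[0,0,0],"angular":[0,0,-0.145]},{"fingers":85,"delta_pos":[0,0,0],"angular":[0,0,-0.145]}]'
python3 -m pendant '[{"fingers":85,"delta_pos":[0,0,0],"angular":[0,0,-0.145]},{"fingers":85,"delta_pos":[0,0,0],"angular":[0,0,-0.145]},{"fingers":85,"delta_pos":[0,0,0],"angular":[0,0,-0.145]},{"fingers":85,"delta_pos":[0,0,0],"angular":[0,0,-0.145]},{"fingers":85,"delta_pos":[0,0,0],"angular":[0,0,-0.145]},{"fingers":85,"delta_pos":[0,0,0],"angular":[0,0,-0.145]},{"fingers":85,"delta_pos":[0,0,0],"angular":[0,0,-0.145]},{"fingers":85,"delta_pos":[0,0,0],"angular":[0,0,-0.145]},{"fingers":85,"delta_pos":[0,0,0],"angular":[0,0,-0.145]},{"fingers":85,"delta_pos":[0,0,0],"angular":[0,0,-0.145]},{"fingers":85,"delta_pos":[0,0,0],"angular":[0,0,0]}]'
python3 -c "
from go import *
info();rel()
import cv2
a=cv2.resize(env.read_camera('scene')[110:270,200:360],None,fx=2.5,fy=2.5)
b=cv2.resize(env.read_camera('top')[155:275,235:375],None,fx=2.857,fy=3.3333)
cv2.imwrite('pics/e1.png',cv2.hconcat([a,b[:400,:400]]))"
```

```text
clock: 5.45
tcp_pos: [0.4233, -0.0877, 0.3715]
orientation: [0.002, 0.164, 0.986, -0.0]
wrist_force: [1.1, -0.6, -0.5]
finger_gap: 0.0852
clock: 6.55
tcp_pos: [0.4232, -0.0876, 0.3712]
orientation: [0.001, -0.529, 0.849, -0.002]
wrist_force: [0.5, 0.2, 0.6]
finger_gap: 0.0852
t 6.55 q [-0.3903  0.0272  0.0388  1.5783  0.     -1.5045] tcp [ 0.4232 -0.0876  0.3712] yaw of tool y 2.684986333258771 z [ 0.0038 -0.0016 -1.    ] F [0.4719 0.1932 0.609 ] gap 0.08518125517323734
tcp in enc [np.float64(-0.037850281391647464), np.float64(-0.0595398959462201), np.float64(0.37116956331658785)]
```

View pics/e1.png

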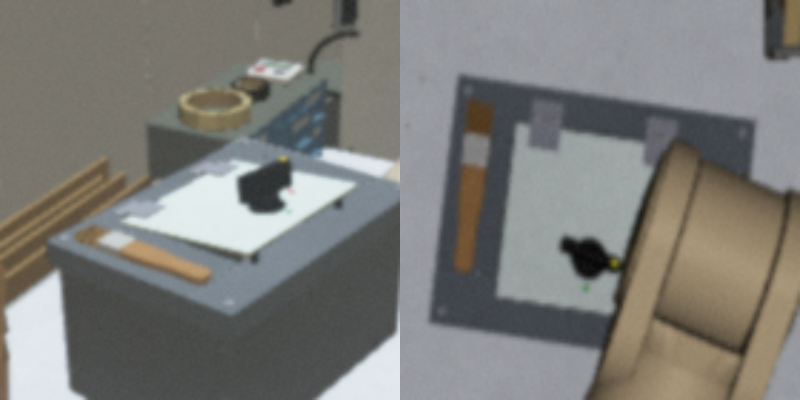

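Hatch resting on its buffers; wing ends at (565,242) and yellow dot (617,264) in the right half. Computing the knob angle and grasp.

```bash
python3 -c "
from go import *
def unproj(u,v,z):
  c=env.camera_params('top');V=c['view'];d=V[:3,:3].T@np.array([(u-c['cx'])/c['fx'],-(v-c['cy'])/c['fy'],-1]);o=-V[:3,:3].T@V[:3,3]
  return o+d*(z-o[2])/d[2]
a=unproj(165/2.857+235,242/3.333+155,.248);b=unproj(217/2.857+235,264/3.333+155,.248)
d=b-a;print(a,b,np.linalg.norm(d),'mid',(a+b)/2);ang=np.arctan2(d[1],d[0]);print('k',-(ang-(-np.pi/2+P[2])))
print('exp top ajar',enc(P,hatch(.1,.115,0,.0435)))
to('above',[*enc(P,hatch(.1,.115,0,.028))[0,:2],.32])
"
```

```text
[ 0.4503 -0.0053  0.248 ] [ 0.4301 -0.0564  0.248 ] 0.05493088780058483 mid [ 0.4402 -0.0308  0.248 ]
k 0.21848749860748273
exp top ajar [[ 0.4403 -0.03    0.2508]]
above [ 0.4388 -0.0298  0.32  ] delta tool mm [-58.7142  11.5169  50.3036]
```

```bash
python3 -m pendant '[{"fingers":85,"delta_pos":[-29,6,0],"angular":[0,0,-0.08]},{"fingers":85,"delta_pos":[-29,6,0],"angular":[-0.1,0.02,0]},{"fingers":85,"delta_pos":[0,0,0],"angular":[0,0,0]}]'
python3 -c "
from go import *
info();rel();c,q=np.cos(P[2]),np.sin(P[2])
print('want z',c*-np.sin(.1),q*-np.sin(.1))
to('hi',enc(P,hatch(.1,.115,0,.07)));to('grasp',enc(P,hatch(.1,.115,0,.018)))"
```

```text
clock: 6.95
tcp_pos: [0.436, -0.0274, 0.3673]
orientation: [-0.038, -0.561, 0.826, 0.038]
wrist_force: [0.7, -0.0, -1.0]
finger_gap: 0.0848
t 6.95 q [-0.2427  0.1309  0.1374  1.6842 -0.0061 -1.4366] tcp [ 0.436  -0.0274  0.3673] yaw of tool y 2.7638863960928397 z [-0.105   0.0197 -0.9943] F [ 0.7478 -0.0067 -1.0413] gap 0.08477304628280548
tcp in enc [np.float64(-0.03474696189884826), np.float64(0.001896455505665951), np.float64(0.367338034801393)]
want z -0.098578866283973 0.01577714174195549
hi [ 0.4429 -0.0305  0.2771] delta tool mm [ -1.5552 -16.9695  88.9041]
grasp [ 0.4378 -0.0296  0.2254] delta tool mm [ -1.4906 -17.3584 140.9026]
```

```bash
python3 -m pendant '[{"fingers":60,"delta_pos":[-1,-9,45],"angular":[0,0,0]},{"fingers":60,"delta_pos":[0,-8,44],"angular":[0,0,0]},{"fingers":60,"delta_pos":[0,0,0],"angular":[0,0,0]},{"fingers":50,"delta_pos":[0,0,18],"angular":[0,0,0]},{"fingers":50,"delta_pos":[0,0,17],"angular":[0,0,0]},{"fingers":50,"delta_pos":[0,0,15],"angular":[0,0,0]},{"fingers":50,"delta_pos":[0,0,0],"angular":[0,0,0]}]'
python3 -c "
from go import *
info();to('grasp',enc(P,hatch(.1,.115,0,.018)))
import cv2
a=cv2.resize(env.read_camera('scene')[130:250,240:380],None,fx=5,fy=5,interpolation=cv2.INTER_CUBIC)
cv2.imwrite('pics/f1.png',a)"
```

```text
clock: 7.65
tcp_pos: [0.4369, -0.0324, 0.2299]
orientation: [-0.036, -0.561, 0.826, 0.035]
wrist_force: [-0.1, 0.2, 0.8]
finger_gap: 0.0502
t 7.65 q [-0.2524  0.1348 -0.1915  1.3451 -0.0075 -1.4445] tcp [ 0.4369 -0.0324  0.2299] yaw of tool y 2.762253194399575 z [-0.0991  0.0178 -0.9949] F [-0.1345  0.1752  0.804 ] gap 0.050164620116318684
grasp [ 0.4378 -0.0296  0.2254] delta tool mm [-2.9695 -0.2666  4.4956]
```

View pics/f1.png

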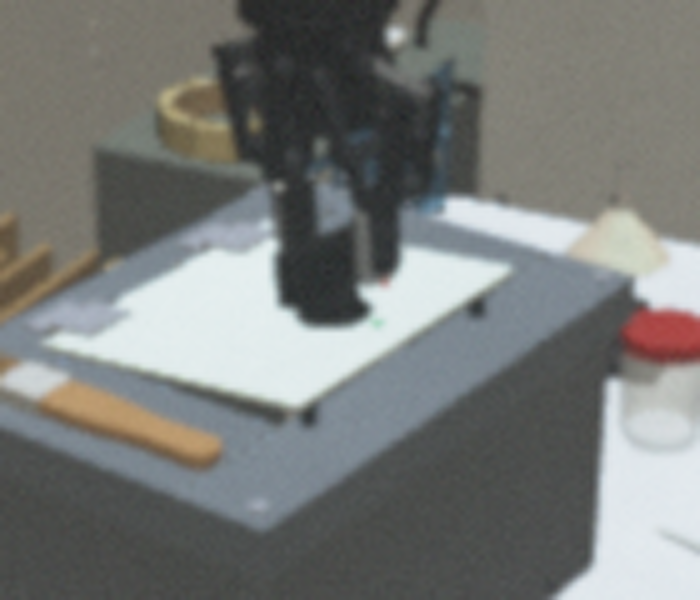

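The fingers straddle the wing, at about (320,270), and nothing is touching. I shift slightly and close.

```bash
python3 -m pendant '[{"fingers":30,"delta_pos":[-3,0,3],"angular":[0,0,0]},{"fingers":0,"delta_pos":[0,0,0],"angular":[0,0,0]},{"fingers":0,"delta_pos":[0,0,0],"angular":[0,0,0]},{"fingers":0,"delta_pos":[0,0,0],"angular":[0,0,0]},{"fingers":0,"delta_pos":[0,0,0],"angular":[0,0,0]},{"fingers":0,"delta_pos":[0,0,0],"angular":[0,0,0]},{"fingers":0,"delta_pos":[0,0,0],"angular":[0,0,0]}]' 70
python3 -c "
from go import *
info();rel();to('grasp',enc(P,hatch(.1,.115,0,.018)))
to('ref shut-vs-ajar',s['tcp_pos']+(enc(P,hatch(0,.115,0,.02))-enc(P,hatch(.1,.115,0,.02))))"
```

```text
clock: 8.4
tcp_pos: [0.4394, -0.0297, 0.2265]
orientation: [-0.035, -0.561, 0.826, 0.034]
wrist_force: [5.1, -1.3, 2.6]
finger_gap: 0.0103
t 8.4 q [-0.2454  0.1376 -0.1963  1.3342 -0.0068 -1.439 ] tcp [ 0.4394 -0.0297  0.2265] yaw of tool y 2.763818411146816 z [-0.096   0.017  -0.9952] F [ 5.1496 -1.3019  2.6085] gap 0.010348594795384485
tcp in enc [np.float64(-0.03106969302907172), np.float64(0.00022881331836767035), np.float64(0.2264972697142914)]
grasp [ 0.4378 -0.0296  0.2254] delta tool mm [0.5376 1.3595 1.2526]
ref shut-vs-ajar [ 0.4368 -0.0293  0.2151] delta tool mm [ 0.3317  1.4118 11.5773]
```

```bash
python3 -m pendant '[{"fingers":0,"delta_pos":[0,0.3,3],"angular":[0.025,-0.005,0]},{"fingers":0,"delta_pos":[0,0.3,3],"angular":[0.025,-0.005,0]},{"fingers":0,"delta_pos":[0,0.3,3],"angular":[0.025,-0.005,0]},{"fingers":0,"delta_pos":[0,0.3,3],"angular":[0.025,-0.005,0]},{"fingers":0,"delta_pos":[0,0,0],"angular":[0,0,0]},{"fingers":0,"delta_pos":[0,0,0],"angular":[0,0,0]}]' 70
python3 -c "
from go import *
info();rel();print(s['ft_torque'])"
```

```text
clock: 9.0
tcp_pos: [0.4369, -0.0293, 0.215]
orientation: [0.001, -0.562, 0.827, -0.002]
wrist_force: [2.9, -2.8, 5.0]
finger_gap: 0.0106
t 9.0 q [-0.25    0.0514 -0.3164  1.1989 -0.0008 -1.4439] tcp [ 0.4369 -0.0293  0.215 ] yaw of tool y 2.7646180904645012 z [ 0.0039 -0.0018 -1.    ] F [ 2.879  -2.8242  5.0122] gap 0.010580104521398513
tcp in enc [np.float64(-0.03351994373845621), np.float64(0.0002469963398037331), np.float64(0.21497468874849035)]
[-0.4203 -0.5405 -0.0168]
```

```bash
python3 -m pendant '[{"fingers":0,"delta_pos":[0,0,1.5],"angular":[0,0,0]},{"fingers":0,"delta_pos":[0,0,1.5],"angular":[0,0,0]},{"fingers":0,"delta_pos":[0,0,0],"angular":[0,0,0]},{"fingers":0,"delta_pos":[0,0,0],"angular":[0,0,0]}]' 70
python3 -c "
from go import *
info();print(s['ft_torque'])"
```

```text
clock: 9.4
tcp_pos: [0.437, -0.0292, 0.2146]
orientation: [0.002, -0.562, 0.827, -0.003]
wrist_force: [-3.4, -1.3, 25.6]
finger_gap: 0.011
t 9.4 q [-0.2498  0.0504 -0.3184  1.1962 -0.001  -1.4438] tcp [ 0.437  -0.0292  0.2146] yaw of tool y 2.7648427650524683 z [ 0.0054 -0.0024 -1.    ] F [-3.3866 -1.28   25.6376] gap 0.010972031968975884
[-0.0773  0.9814 -0.0236]
```

Hard stop: 25 N with only 0.4 mm of travel, so the hatch is shut. Now I turn the knob clockwise.

```bash
python3 -m pendant '[{"fingers":0,"delta_pos":[0,0,0],"angular":[0,0,0.1]},{"fingers":0,"delta_pos":[0,0,0],"angular":[0,0,0.1]},{"fingers":0,"delta_pos":[0,0,0],"angular":[0,0,0.1]},{"fingers":0,"delta_pos":[0,0,0],"angular":[0,0,0]}]' 70
python3 -c "
from go import *
info();print(s['ft_torque'])"
```

```text
clock: 9.8
tcp_pos: [0.4371, -0.0293, 0.2145]
orientation: [0.002, -0.431, 0.902, -0.002]
wrist_force: [-2.8, -2.0, 25.1]
finger_gap: 0.0107
t 9.8 q [-0.2498  0.0505 -0.3184  1.196  -0.001  -1.1417] tcp [ 0.4371 -0.0293  0.2145] yaw of tool y 2.462661374925562 z [ 0.0055 -0.0024 -1.    ] F [-2.7839 -2.0242 25.1482] gap 0.010688715987998584
[-0.1933  0.9297 -0.0472]
```

```bash
python3 -m pendant '[{"fingers":0,"delta_pos":[0,0,0],"angular":[0,0,0.1]},{"fingers":0,"delta_pos":[0,0,0],"angular":[0,0,0.1]},{"fingers":0,"delta_pos":[0,0,0],"angular":[0,0,0.1]},{"fingers":0,"delta_pos":[0,0,0],"angular":[0,0,0.1]},{"fingers":0,"delta_pos":[0,0,0],"angular":[0,0,0.1]},{"fingers":0,"delta_pos":[0,0,0],"angular":[0,0,0.1]},{"fingers":0,"delta_pos":[0,0,0],"angular":[0,0,0]}]' 70
python3 -c "
from go import *
info();print(s['ft_torque'])"
```

```text
clock: 10.5
tcp_pos: [0.4372, -0.0294, 0.2145]
orientation: [0.003, -0.145, 0.989, -0.002]
wrist_force: [-3.9, -1.6, 24.5]
finger_gap: 0.0105
t 10.5 q [-0.2499  0.0505 -0.3184  1.1957 -0.0011 -0.5416] tcp [ 0.4372 -0.0294  0.2145] yaw of tool y 1.862525734466699 z [ 0.0057 -0.0026 -1.    ] F [-3.948  -1.5644 24.536 ] gap 0.01047504544074395
[-0.2012  0.7356 -0.1146]
```

```bash
python3 -m pendant '[{"fingers":0,"delta_pos":[0,0,0],"angular":[0,0,0.1]},{"fingers":0,"delta_pos":[0,0,0],"angular":[0,0,0.1]},{"fingers":0,"delta_pos":[0,0,0],"angular":[0,0,0.1]},{"fingers":0,"delta_pos":[0,0,0],"angular":[0,0,0.1]},{"fingers":0,"delta_pos":[0,0,0],"angular":[0,0,0.05]},{"fingers":0,"delta_pos":[0,0,0],"angular":[0,0,0]}]' 70
python3 -c "
from go import *
info();print(s['ft_torque'])"
```

```text
clock: 11.1
tcp_pos: [0.4373, -0.0295, 0.2146]
orientation: [0.003, 0.079, 0.997, -0.001]
wrist_force: [-3.6, -2.6, 24.5]
finger_gap: 0.0106
t 11.1 q [-0.25    0.0505 -0.3183  1.1955 -0.0014 -0.0927] tcp [ 0.4373 -0.0295  0.2146] yaw of tool y 1.413451334488154 z [ 0.0059 -0.0029 -1.    ] F [-3.5688 -2.6005 24.4701] gap 0.010567038623460109
[-0.2819  0.7516 -0.0549]
```

```bash
python3 -m pendant '[{"fingers":0,"delta_pos":[0,0,0],"angular":[0,0,0.05]},{"fingers":0,"delta_pos":[0,0,0],"angular":[0,0,0.05]},{"fingers":0,"delta_pos":[0,0,0],"angular":[0,0,0]}]' 70
python3 -c "
from go import *
info();print(s['ft_torque'])"
```

```text
clock: 11.4
tcp_pos: [0.4373, -0.0295, 0.2146]
orientation: [0.003, 0.126, 0.992, -0.001]
wrist_force: [-4.0, -3.2, 23.4]
finger_gap: 0.0108
t 11.4 q [-0.2494  0.0505 -0.3183  1.1954 -0.002   0.0029] tcp [ 0.4373 -0.0295  0.2146] yaw of tool y 1.3184245229860523 z [ 0.0059 -0.0036 -1.    ] F [-4.0207 -3.2456 23.3534] gap 0.01076506561303478
[-0.5732  0.7263  2.0137]
```

The torque has risen to 2 N m, so the knob is at its stop. I ease off, open the fingers and lift.

```bash
python3 -m pendant '[{"fingers":0,"delta_pos":[0,0,-1.5],"angular":[0,0,-0.07]},{"fingers":50,"delta_pos":[0,0,0],"angular":[0,0,0]},{"fingers":50,"delta_pos":[0,0,0],"angular":[0,0,0]},{"fingers":50,"delta_pos":[0,0,0],"angular":[0,0,0]},{"fingers":50,"delta_pos":[0,0,0],"angular":[0,0,0]},{"fingers":50,"delta_pos":[0,0,-20],"angular":[0,0,0]},{"fingers":50,"delta_pos":[0,0,-40],"angular":[0,0,0]},{"fingers":50,"delta_pos":[0,0,-40],"angular":[0,0,0]},{"fingers":50,"delta_pos":[0,0,-40],"angular":[0,0,0]},{"fingers":50,"delta_pos":[0,-45,0],"angular":[0,0,0]},{"fingers":50,"delta_pos":[0,-45,0],"angular":[0,0,0]},{"fingers":50,"delta_pos":[0,0,0],"angular":[0,0,0]}]' 70
python3 -c "
from go import *
info()
import cv2
a=cv2.resize(env.read_camera('scene')[130:270,220:360],None,fx=4,fy=4)[:,:400*2]
cv2.imwrite('pics/g1.png',a)
b=cv2.resize(env.read_camera('top')[155:275,145:425],None,fx=2.857,fy=2.857);cv2.imwrite('pics/g2.png',b)"
```

```text
clock: 12.6
tcp_pos: [0.4184, -0.1209, 0.3517]
orientation: [-0.0, 0.096, 0.995, -0.001]
wrist_force: [-0.2, 0.6, -0.9]
finger_gap: 0.0499
t 12.6 q [-0.4649  0.0329 -0.0028  1.5353 -0.0015 -0.2731] tcp [ 0.4184 -0.1209  0.3517] yaw of tool y 1.379005736095896 z [-0.0008 -0.0012 -1.    ] F [-0.2108  0.5656 -0.8777] gap 0.04986468268235666
```

View pics/g1.png

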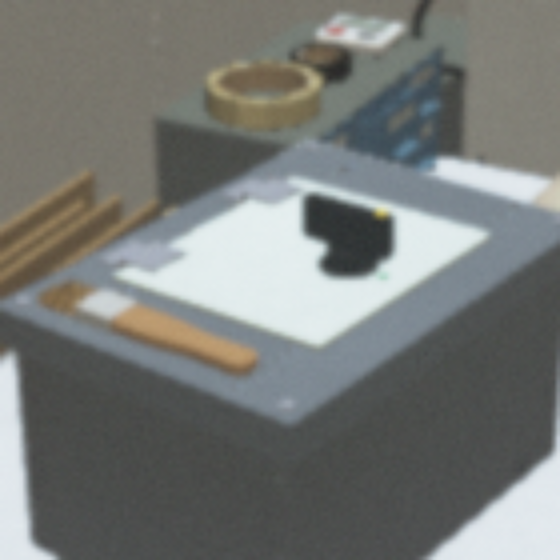

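View pics/g2.png

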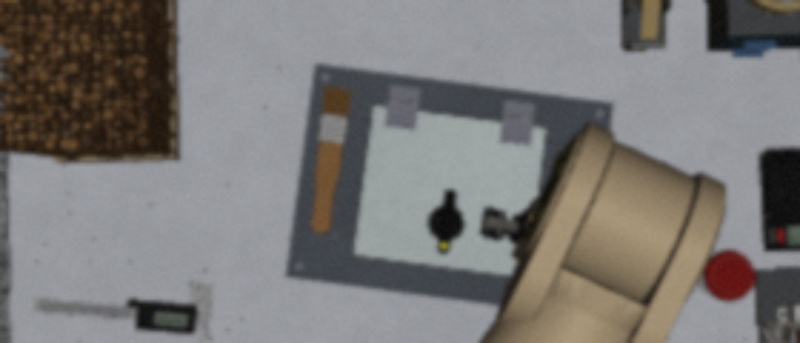

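The hatch lies flush with no buffer gap. The wing runs (450,192)–(443,246), parallel to the box side, with the yellow dot towards -x. Brush, jar and calliper are in place and the arm is clear.

```bash
python3 -c "
from workcell import env
print(env.hand_in())"
```

```text
the job is handed in; nothing more can be done
None
```

The hatch is closed and locked, and the job was handed in with the clock at about 12.7 s. The hand-in gives no verdict, so this rests on my own checks.

- **Closing:** I swung the hatch down with closed fingers from behind until it fell onto its buffers. I then gripped the wing, with the knob at about 0.22 rad, and pressed the hatch to its hard stop at about 25 N.
- **Locking:** I turned the knob clockwise until the wrist torque rose to 2 N m at its stop. Then I eased off, let go and lifted clear.
- **Last checks:** The final pictures show the hatch flush after release. The wing is parallel to the enclosure's side with its yellow dot towards the near edge, about 1.56 rad. By eye the brush, jar and calliper have not moved, and the wrist force is about zero.

No check failed or disagreed. The hatch and knob angles are estimates from the pictures and tool pose, as they cannot be read directly.

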